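# Size a lead bushing in a guarded bench press

## Robot

A 6-joint arm with a two-finger parallel gripper is mounted at the origin on a cart in front of the work surface, level with it; the furniture and walls round the work are solid. World frame = base frame: x ahead of the robot, y to its left, z up, the work surface at z = 0. Lengths are in m, angles in degrees, forces in N, time in s.
With the tool pointing down it reaches from about 0.4 to 0.825 m from the base axis. Payload 7 kg.
Tool frame: the origin (TCP) lies on the front face of the gripper's body, between the roots of the fingers; the fingertips stand 66 mm ahead of it and the grasp point (between the pads) lies 47 mm ahead of it; z points along the fingers, y is the line along which they close (so a half turn about z gives the same grasp; the last joint's range is limited). The gripper opens to 88 mm and grips with 3 to 60 N. Pads are 19 mm wide; open, the fingers measure 130 mm over their backs; the gripper's body (78 mm by 193 mm) begins 47 mm behind the grasp point.
Start: joints at [-59.066, 20.546, 0.682, 0, -70.136, -16.507], TCP at [0.168, -0.654, 0.292] pointing down, gripper open.
Joint ranges: [-176.03, 176.03], [-82.01, 121.73], [-58.28, 71.71], [-173.87, 95.51], [-174.79, -0.11], [-173.66, 173.66]. Speed limits (degrees/s): [136.94, 136.94, 172.46, 180, 180, 180].

## Interface

Orientations are given as [roll, pitch, yaw] about the fixed x, y, z axes, in that order (R = Rz(yaw) Ry(pitch) Rx(roll)).
In Python, from plant import ctrl gives the robot as it stands.
- The arm moves only by the tool send_rows, never from a script. Its argument "deltas" is a list of rows, each a list of 2 entries, a list of its own where there are three numbers: the shift along the tool's x, y, z each as a share of 800 mm, from -1 to 1, then the turn about the tool's z as a share of 90 degrees, from -1 to 1. A call has exactly 5 rows; each row is the pose to reach, as a shift and turn from the pose commanded when the call began, along the tool's axes at that moment; what a row does not reach only later rows make up. A row lasts 1/12 s, in which the tool goes at most 41.7 mm and 7.16 degrees, less where a joint would pass 70% of its speed; a pose out of reach is approached as far as the arm can. A call with a number of a shift or a turn outside -1 to 1 is refused whole. A call with a gripper value outside its range is refused whole. "gripper" is the opening, from 0 (shut) to 1 (fully open), set as the call begins (left out, the last holds). The fingers move at their own pace and stop on an object; the grip force is fixed at half the most. Time passes only in rows, so rows that repeat a pose let the fingers close, or fill a call up. It gives the time, the measured TCP pose, the force, the opening and the grip force at its end, in the units of the state.
- ctrl.get_obs(): the state, without advancing time (a new reading comes with each control period).
- ctrl.snapshot(name): name is "scene" or "top"; returns a dict with "color" (480x640x3 uint8, red, green, blue), "vertical_fov" (degrees; the focal length in pixels is half the picture's height over the tangent of half this angle, whatever the lens; pixels are square), "cx", "cy" (the principal point, pixels), "k1" (the pictures are not rectified: a ray, as slopes to the right and down, at radius r is drawn at 1 + k1 r^2 times it, then the intrinsics apply), "rvec" (rotation vector, rad) and "tvec" (3), from world to camera coordinates, as OpenCV has them. Camera axes: x right, y down, z forward; pixel columns grow to the right and rows downward; lengths in m; the calibration is good to about 2 mm. A picture is of the moment at which its call begins. There is no depth.
- ctrl.close_job(): hands the job in; it is judged then, once.
Trained networks look in a picture, given as the dict that the camera call returned (one of the last four; its "shot" number tells which), for a name from the list of things; names that differ only in an ending like _2 or _b are one class to them, and where a whole thing is asked for, a point or a joint stands for the part that bears it (a point fixed in the world has none). Each returns a list of dicts, best first, with "conf" (0 to 1); they miss things now and then, are a little off and sometimes report something else, mostly with a low value. They report only what shows in the picture. A call takes as long as a camera call. They do not tell look-alikes from the thing itself.
- ctrl.boxes_of(picture, thing): "xy" ([column, row] as shares, 0 to 1, of the picture: columns of its width, rows of its height, amid what is visible of it).
- ctrl.cut_out(picture, thing): "pixels" (480x640 bool, what is visible of it) and "xy" ([column, row] as shares, 0 to 1, of the picture: columns of its width, rows of its height, amid what is visible of it).
The state is a dict: "clock": time; "joint_pos": joint angles; "qvel": joint speeds; "tau": joint torques, N m; "tool_pos": TCP position; "orientation": TCP orientation; "force": force on the tool from outside, world axes, zero at the start; "moment": the same for the moment, N m; "opening": finger opening in m; "gripper_force": force on a finger pad.
Only numpy, scipy, OpenCV 4.12 (cv2) and the standard library are available. Lean on these libraries where they do the work, as an engineer would, in place of code of your own. Each camera call takes 0.05 s, during which the arm holds its last target. There are 200 camera calls.

## Task

Push the carriage with the lead bushing fully home against its stop in the bench press. Then reach down through the window in the guard and press the black lever pad all the way down, without touching the guard, and finish while still holding the lever down. Only push and press with the fingertips and lift nothing; leave the lever up until the carriage is home, and leave the things standing round the press where they are.

Things in the scene. Friction and masses are not known exactly. Their poses are not given: they have to be found in the camera images.
- press: Fixed bench press: dark steel base 350 x 170 x 12 mm, green column at its rear. Origin: underside of the base (on the work surface), straight below the ram. +x is the way that pushes the carriage home, -x its front (robot side), y across, z up. Base from x -235 to +115 mm, y -85 to +85 mm. The ram's sleeve goes over the bushing only if the carriage is home.
- guard: Grey guard fixed on the press, same origin and axes as the press. Level top sheet, upper face 154 mm above the work surface (2 mm rim round the window, 3 mm screw heads at the corners), covers x -105 to +112 mm, y -82 to +82 mm; legs and bars round the sides. Not to be touched.
- window (a point): Centre of the rectangular window in the guard's top sheet, at the upper edge of its rim, 156 mm above the work surface. Axes as the press. The clear opening is 76 mm along the press's x and 98 mm along its y.
- lever_pad (a point): Top centre of the ribbed black lever pad, 40 mm (press x) by 46 mm (press y), under the middle of the window; moves with the lever. Lever up: about 10 mm below the window point; fully down: about 40 mm below it. It tilts up to 7 degrees and moves under 3 mm sideways.
- lever (a joint): Sprung press lever, hinged on the column 135 mm behind the pad: 0 = up (rest), 0.22 rad = fully down on its stop. Pressing the pad takes about 3 N at the start and 6 N at the bottom; it springs back when let go.
- carriage: Loose aluminium carriage, plate 202 x 60 x 16 mm, sliding along the press's x between two rails. Origin: plate underside, below the middle of the round nest that holds the bushing; axes as the press. Home (against the stop) its origin is straight above the press origin; it starts 30 to 65 mm short of that. 2 to 6 N move it; it stays where it is left.
- push_plate (a point): Middle of the front face of the upright push plate at the carriage's front end: 56 mm wide (y), 10 mm thick (x), from 28 to 78 mm above the work surface, this point 57 mm above it. The face looks to -x; push it along +x. When home this point lies at x = -180 mm in the press's frame, 75 mm in front of the guard.
- bushing_mid (a point): Middle of the loose lead bushing standing in the carriage's nest: 26 mm foot, 16 mm shank, 30 mm high; its top is 50 mm above the work surface. It rides with the carriage.
- post_tall: Loose lead terminal post, 29 mm foot, 70 mm high, standing beside the press. Origin: centre of its underside.
- vent_plug: Loose vent plug, 30 mm wide, 31 mm high, standing on its cap beside the press. Origin: centre of its underside.
- pot: Loose tin glue pot, 66 mm wide, 60 mm high, with a stirring stick up to 116 mm, standing beside the press. Origin: centre of its underside.
There are look-alikes about, which are no part of the job. Of the things shaped like the carriage, the aluminium one is meant.

How it is judged:
By the outcome, as a careful person would: the job done as asked, in the order asked, and still so for the second after the job is handed in, while the arm keeps its last pose, push and grip.
It also fails if it takes over 48 s, if anything falls off the work surface, if the arm or the gripper's body presses on something with over 40 N, if the wrist force passes 120 N, or if a joint passes its speed limit or range.

## Working session

There is one attempt and no reset: what is moved stays moved. The work goes in short steps, Python scripts to look and compute and a tool call to move; the robot and the scene stay as the last step left them, time stands still between calls to the robot, and variables do not carry over. Pictures are saved under pics/ and viewed, at most 10 in all, crops included, and the job is handed in when it is done.

Besides the shell and the picture viewer there is one more tool, called after ">>>" by a JSON object that holds its "name" and its "arguments". send_rows: Moves the arm, as the interface text tells. Shift numbers are shares of 800 mm and turn numbers shares of 90 degrees, none past 1 either way. Its arguments: {"type":"object","properties":{"deltas":{"type":"array","items":{"type":"array"}},"gripper":{"type":"number"}},"required":["deltas"]}

```bash
ls; mkdir -p pics; python3 - <<'E'
from plant import ctrl
import cv2,pickle
print(ctrl.get_obs())
for n in("scene","top"):
    p=ctrl.snapshot(n); pickle.dump(p,open(n+'.pkl','wb'))
    cv2.imwrite(f'pics/{n}0.png',p['color'][:,:,::-1])
    print({k:v for k,v in p.items() if k!='color'})
    for t in("press","guard","carriage","push_plate","lever_pad","bushing_mid","post_tall","vent_plug","pot","window"):
        try: print(t,[(round(d['xy'][0]*640),round(d['xy'][1]*480),round(d['conf'],2)) for d in ctrl.boxes_of(p,t)])
        except Exception as e: print(t,e)
E
```

```text
pics
{'clock': 0.0, 'joint_pos': array([-5.90665274e+01,  2.05883336e+01,  6.32751694e-01, -2.09179138e-02,
       -7.01362986e+01, -1.65057130e+01]), 'qvel': array([0.00938504, 0.01473329, 0.10230981, 0.04379453, 0.07270674,
       0.15324219]), 'tau': array([ 5.15685842e-04, -5.82707334e+01,  2.93053633e+01,  6.99657887e+00,
        6.85199499e-03, -1.77102997e-04]), 'tool_pos': array([ 0.16805162, -0.65333411,  0.29124734]), 'orientation': array([ 1.79906318e+02, -7.25286826e-03, -1.65579358e+02]), 'force': array([ 0.22228312, -0.26659825,  1.01252529]), 'moment': array([-0.03657391,  0.00042487,  0.01998086]), 'gripper_force': 0.0, 'opening': 0.08754280597235654}
{'vertical_fov': 44.03884671421377, 'cx': 316.1844229462733, 'cy': 247.416010732736, 'k1': -0.146207934438689, 'rvec': array([ 1.21041236, -2.31071739,  0.96557612]), 'tvec': array([0.38627584, 0.45311898, 1.09523179]), 'shot': 1}
press [(267, 277, 0.55)]
guard [(258, 253, 0.63)]
carriage [(306, 318, 0.91), (466, 283, 0.91), (359, 228, 0.73)]
push_plate [(359, 230, 0.98), (465, 280, 0.94), (305, 316, 0.75)]
lever_pad [(272, 259, 0.84), (273, 293, 0.66)]
bushing_mid [(272, 294, 0.61), (261, 363, 0.27)]
post_tall [(261, 364, 0.66), (269, 264, 0.63)]
vent_plug [(273, 257, 0.61), (360, 282, 0.6)]
pot [(202, 320, 0.71)]
window [(273, 264, 0.75), (256, 250, 0.71)]
{'vertical_fov': 46.118657122631575, 'cx': 311.6419060142193, 'cy': 237.6974186879401, 'k1': -0.0018596098177517883, 'rvec': array([ 2.17610034, -2.13702444,  0.12393138]), 'tvec': array([0.01218076, 0.64488832, 1.27606309]), 'shot': 2}
press [(259, 222, 0.95)]
guard [(257, 193, 0.61)]
carriage [(436, 343, 0.92), (273, 279, 0.84), (397, 204, 0.57)]
push_plate [(391, 204, 0.91), (269, 276, 0.85), (437, 343, 0.82)]
lever_pad [(260, 226, 0.7)]
bushing_mid []
post_tall [(208, 294, 0.66)]
vent_plug [(347, 266, 0.69)]
pot [(190, 221, 0.78)]
window [(251, 192, 0.71)]
```

View pics/scene0.png

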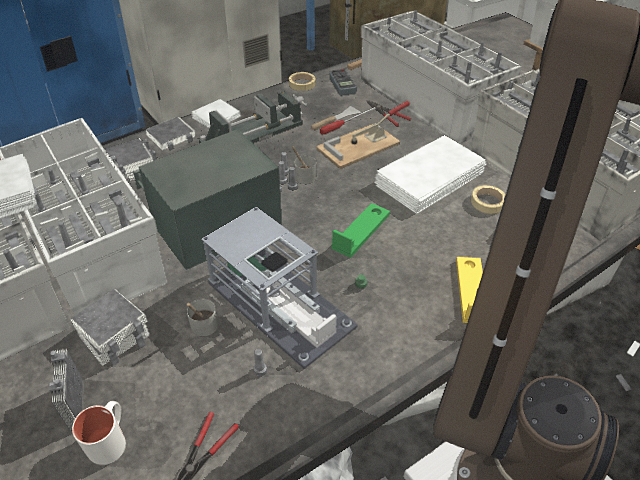

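View pics/top0.png

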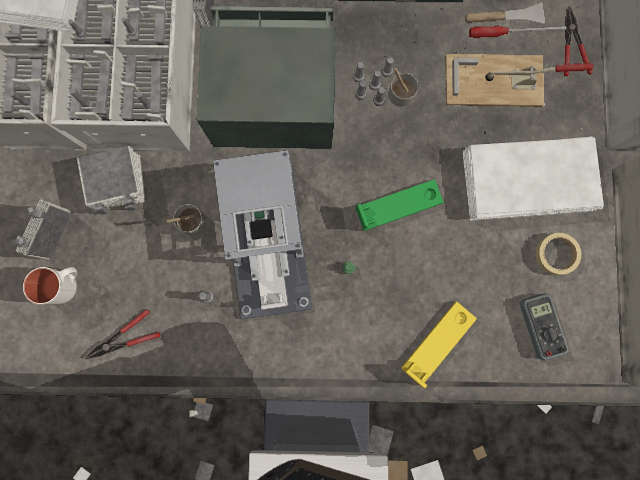

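The scene view shows the press at (270,280). Three things are carriage-shaped: the aluminium one in the press, top (270,280); the green one, top (400,204); and the yellow one, top (440,343). I choose the aluminium one and check it in a crop.

```bash
cat > h.py <<'E'
import numpy as np,cv2,pickle
def K(p):
    f=240/np.tan(np.radians(p['vertical_fov']/2)); return np.array([[f,0,p['cx']],[0,f,p['cy']],[0,0,1.]])
def proj(p,X):
    return cv2.projectPoints(np.atleast_2d(np.asarray(X,float)),p['rvec'],p['tvec'],K(p),np.array([p['k1'],0,0,0.]))[0][:,0]
def back(p,uv,z):
    n=cv2.undistortPoints(np.array([[uv]],float),K(p),np.array([p['k1'],0,0,0.]))[0,0]
    R=cv2.Rodrigues(p['rvec'])[0]; c=-R.T@p['tvec']; d=R.T@np.array([n[0],n[1],1]); return c+d*(z-c[2])/d[2]
def load(n): return pickle.load(open(n+'.pkl','rb'))
def w(P,X): # press pose (x,y,yaw rad)->world
    X=np.atleast_2d(X); c,s=np.cos(P[2]),np.sin(P[2]); return np.c_[P[0]+c*X[:,0]-s*X[:,1],P[1]+s*X[:,0]+c*X[:,1],X[:,2]]
E
python3 - <<'E'
from h import *
a=load('top')['color'][145:325,205:320]; b=load('scene')['color'][200:370,195:365]
a=cv2.resize(a,None,fx=3.3,fy=3.3,interpolation=3); b=cv2.resize(b,None,fx=2.4,fy=2.4,interpolation=3)
o=np.zeros((600,800,3),np.uint8); o[:a.shape[0],:a.shape[1]]=a; o[:b.shape[0],385:385+b.shape[1]]=b
cv2.imwrite('pics/c.png',o[:,:,::-1])
t=load('top'); print(back(t,(259,230),.15),back(t,(270,305),.06))
E
```

```text
[0.64569543 0.13597257 0.15      ] [0.48694466 0.11511708 0.06      ]
```

View pics/c.png

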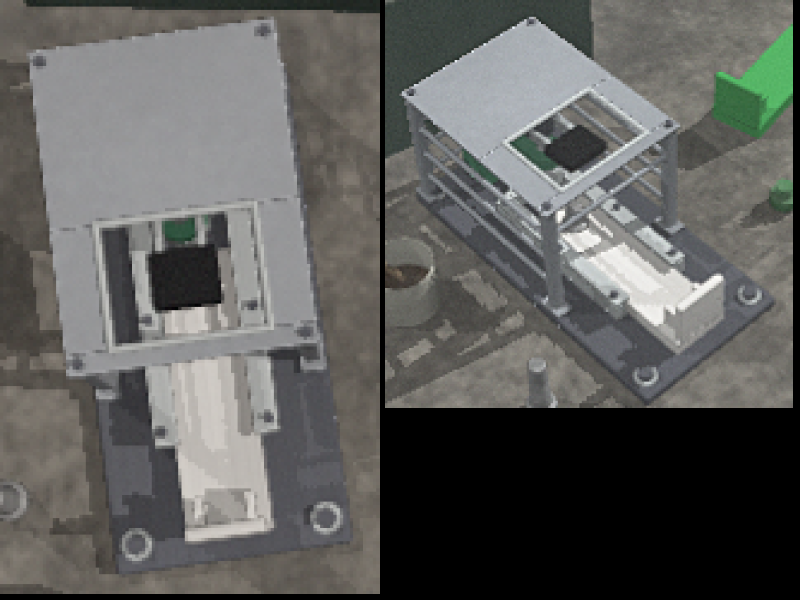

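The crop confirms the aluminium carriage between the rails, its upright push plate at crop (230,530), the window and the black pad at (185,277). Next I fit the press pose to corners in both views.

```bash
cat > fit.py <<'E'
from h import *
from scipy.optimize import least_squares
t,s=load('top'),load('scene')
T=lambda q:(np.array(q,float)+.5)/3.3-.5+[205,145]
S=lambda q:(np.array(q,float)+.5-[385,0])/2.4-.5+[195,200]
sheet=[[.112,.082,.154],[.112,-.082,.154],[-.105,-.082,.154],[-.105,.082,.154]]
base=[[-.235,.085,.012],[-.235,-.085,.012]]
X=np.array(sheet+base)
ut=T([(29,51),(274,18),(321,345),(66,377),(120,574),(353,541)])
us=S([(402,94),(533,17),(679,125),(547,212),(645,404),(774,300)])
r=lambda P:np.r_[proj(t,w(P,X))-ut,proj(s,w(P,X))-us].ravel()
P=least_squares(r,[.65,.13,0],loss='soft_l1').x
print(P,np.degrees(P[2]));print(r(P).reshape(-1,2).round(1))
wt=[back(t,T(q),.156) for q in[(94,222),(257,202),(273,330),(107,352)]]
inv=lambda q:(np.array([[np.cos(P[2]),np.sin(P[2])],[-np.sin(P[2]),np.cos(P[2])]])@(np.array(q)[:2]-P[:2]))
print('window',[inv(q).round(4) for q in wt],inv(np.mean(wt,0)))
for z in(.146,):print('pad',[inv(back(t,T(q),z)).round(4) for q in[(149,250),(218,243),(223,303),(153,311)]])
print('plate front',[inv(back(t,T(q),.078)).round(4) for q in[(187,541),(272,530)]])
print('plate back',[inv(back(t,T(q),.078)).round(4) for q in[(187,527),(270,517)]])
print('win centre S',[inv(back(s,S(q),.156)).round(4) for q in[(508,143),(592,90),(648,131),(563,189)]])
for n,q,z in(('post',(208,294),.035),('plug',(347,266),.015),('pot',(190,221),.03)):print(n,back(t,q,z))
np.save('P.npy',P)
E
python3 fit.py
```

```text
[0.69834786 0.14130042 0.15421385] 8.835802807542755
[[-0.4 -0.2]
 [ 0.5 -0.3]
 [-0.4 -0.7]
 [ 0.2  0.1]
 [-1.4  0.4]
 [-0.1  0.5]
 [-0.5 -0.4]
 [-0.  -0.6]
 [ 0.9  0.3]
 [-0.6  2.2]
 [ 0.6 -1. ]
 [ 1.2 -0.5]]
window [array([-0.0075,  0.0523]), array([-0.0089, -0.054 ]), array([-0.093 , -0.0534]), array([-0.0926,  0.054 ])] [-0.0505226  -0.00027153]
pad [array([-0.0289,  0.0202]), array([-0.0305, -0.025 ]), array([-0.07  , -0.0232]), array([-0.069 ,  0.0225])]
plate front [array([-0.2184,  0.0254]), array([-0.2189, -0.0325])]
plate back [array([-0.2091,  0.0242]), array([-0.21  , -0.0323])]
win centre S [array([-0.013 ,  0.0501]), array([-0.0131, -0.0523]), array([-0.0902, -0.0537]), array([-0.0914,  0.0503])]
post [0.50956698 0.26122627 0.035     ]
plug [ 0.5816684  -0.06065214  0.015     ]
pot [0.68019589 0.31160769 0.03      ]
```

```bash
cat > go.py <<'E'
# usage: go.py [p] x y z   (p: press frame) -> shares to reach it with yaw aligned to the press
import sys
from h import *
from plant import ctrl
from scipy.spatial.transform import Rotation as R
P=np.load('P.npy'); a=sys.argv[1:]; o=ctrl.get_obs()
X=np.array([float(v) for v in a[-3:]])
if a[0]=='p': X=w(P,X)[0]
r,p,y=o['orientation']; Rt=R.from_euler('xyz',[180,0,y],degrees=True)
s=Rt.inv().apply(X-o['tool_pos'])/.8
turn=-((np.degrees(P[2])-180-y+180)%360-180)/90
pf=np.array([[np.cos(P[2]),np.sin(P[2])],[-np.sin(P[2]),np.cos(P[2])]])@(o['tool_pos'][:2]-P[:2])
print('target',X.round(4),'shares',s.round(4),'turn',turn.round(4),'mm',(np.linalg.norm(s)*800).round())
print('clock',o['clock'],'tcp',o['tool_pos'].round(4),'press xy',pf.round(4),'rpy',o['orientation'].round(2),'F',o['force'].round(1),'open',o['opening'],'j',o['joint_pos'].round(0))
E
python3 go.py 0.30 -0.50 0.36; python3 go.py p -.265 -.003 .25
```

```text
target [ 0.3  -0.5   0.36] shares [-0.2075  0.145  -0.0848] turn 0.0621 mm 214.0
clock 1.1 tcp [ 0.1681 -0.6537  0.2922] press xy [-0.646  -0.7041] rpy [ 180.     -0.   -165.57] F [-0.2 -0.1 -0.6] open 0.08750504120732945 j [-59.  21.   1.   0. -70. -17.]
target [0.437  0.0976 0.25  ] shares [-0.5594  0.8258  0.0527] turn 0.0621 mm 799.0
clock 1.1 tcp [ 0.1681 -0.6537  0.2922] press xy [-0.646  -0.7041] rpy [ 180.     -0.   -165.57] F [-0.2 -0.1 -0.6] open 0.08750504120732945 j [-59.  21.   1.   0. -70. -17.]
```

>>> {"name": "send_rows", "arguments": {"deltas": [[[-0.02,0.015,-0.05],0.062],[[-0.06,0.05,-0.085],0.062],[[-0.11,0.08,-0.085],0.062],[[-0.155,0.11,-0.085],0.062],[[-0.2,0.14,-0.085],0.062]], "gripper": 0}}

```text
clock: 1.52
tool_pos: [0.2838, -0.5177, 0.361]
orientation: [-179.9, 0.1, -171.2]
force: [1.5, -1.1, 0.5]
opening: 0.0598
gripper_force: 0.0
```

```bash
python3 go.py 0.46 -0.15 0.36; python3 go.py p -.265 -.003 .25
```

```text
target [ 0.46 -0.15  0.36] shares [-0.2879  0.4206  0.0013] turn -0.0005 mm 408.0
clock 1.5167 tcp [ 0.2838 -0.5177  0.361 ] press xy [-0.5108 -0.5875] rpy [-1.7992e+02  7.0000e-02 -1.7121e+02] F [ 1.5 -1.1  0.5] open 0.05981436198767732 j [-42.  10.  -4.   0. -75. -39.]
target [0.437  0.0976 0.25  ] shares [-0.3067  0.7309  0.1388] turn -0.0005 mm 644.0
clock 1.5167 tcp [ 0.2838 -0.5177  0.361 ] press xy [-0.5108 -0.5875] rpy [-1.7992e+02  7.0000e-02 -1.7121e+02] F [ 1.5 -1.1  0.5] open 0.05981436198767732 j [-42.  10.  -4.   0. -75. -39.]
```

>>> {"name": "send_rows", "arguments": {"deltas": [[[-0.03,0.04,0],0],[[-0.06,0.08,0],0],[[-0.09,0.12,0],0],[[-0.12,0.16,0],0],[[-0.145,0.21,0],0]]}}

```text
clock: 1.93
tool_pos: [0.372, -0.3365, 0.36]
orientation: [-180.0, 0.0, -171.2]
force: [1.6, 0.1, 0.2]
opening: 0.0267
gripper_force: 0.0
```

>>> {"name": "send_rows", "arguments": {"deltas": [[[-0.03,0.04,0.01],0],[[-0.06,0.08,0.02],0],[[-0.09,0.12,0.03],0],[[-0.12,0.16,0.04],0],[[-0.14,0.21,0.05],0]]}}

```text
clock: 2.35
tool_pos: [0.4567, -0.155, 0.3202]
orientation: [-180.0, 0.1, -171.1]
force: [2.9, 0.0, -0.9]
opening: 0.0009
gripper_force: 0.0
```

```bash
python3 go.py p -.265 -.003 .25
```

```text
target [0.437  0.0976 0.25  ] shares [-0.0243  0.3159  0.0878] turn 0.0002 mm 263.0
clock 2.35 tcp [ 0.4567 -0.155   0.3202] press xy [-0.2843 -0.2557] rpy [-1.7997e+02  5.0000e-02 -1.7115e+02] F [ 2.9  0.  -0.9] open 0.0008986036035185716 j [  5.   1. -20.   0. -69. -86.]
```

>>> {"name": "send_rows", "arguments": {"deltas": [[[0,0.045,0.01],0],[[0,0.09,0.025],0],[[0,0.135,0.04],0],[[0,0.18,0.055],0],[[-0.01,0.22,0.07],0]]}}

```text
clock: 2.77
tool_pos: [0.4347, 0.0199, 0.2644]
orientation: [180.0, 0.1, -171.1]
force: [0.6, -1.1, -0.4]
opening: 0.0005
gripper_force: 0.0
```

```bash
python3 go.py p -.265 -.003 .16
```

```text
target [0.437  0.0976 0.16  ] shares [-0.0178  0.0955  0.1305] turn 0.0003 mm 130.0
clock 2.7667 tcp [0.4347 0.0199 0.2644] press xy [-0.2792 -0.0794] rpy [ 1.7996e+02  7.0000e-02 -1.7114e+02] F [ 0.6 -1.1 -0.4] open 0.00046884436807788387 j [  29.   -2.  -30.   -0.  -61. -110.]
```

>>> {"name": "send_rows", "arguments": {"deltas": [[[-0.005,0.03,0.02],0],[[-0.008,0.06,0.05],0],[[-0.01,0.095,0.09],0],[[-0.01,0.095,0.13],0],[[-0.01,0.095,0.13],0]]}}

```text
clock: 3.18
tool_pos: [0.4295, 0.0944, 0.1558]
orientation: [-179.8, -0.4, -171.1]
force: [-0.6, -0.5, -0.1]
opening: 0.0006
gripper_force: 0.0
```

```bash
python3 go.py p -.250 -.003 .113; python3 - <<'E'
from plant import ctrl
import cv2
p=ctrl.snapshot('scene'); a=p['color'][180:400,180:480]
cv2.imwrite('pics/d.png',cv2.resize(a,None,fx=2.6,fy=2.6)[:,:,::-1])
E
```

```text
target [0.4518 0.0999 0.113 ] shares [-0.0285  0.0025  0.0535] turn 0.0009 mm 49.0
clock 3.1833 tcp [0.4295 0.0944 0.1558] press xy [-0.2728 -0.005 ] rpy [-179.85   -0.43 -171.08] F [-0.6 -0.5 -0.1] open 0.0006240440725505423 j [  38.    7.  -38.   -0.  -45. -119.]
```

View pics/d.png

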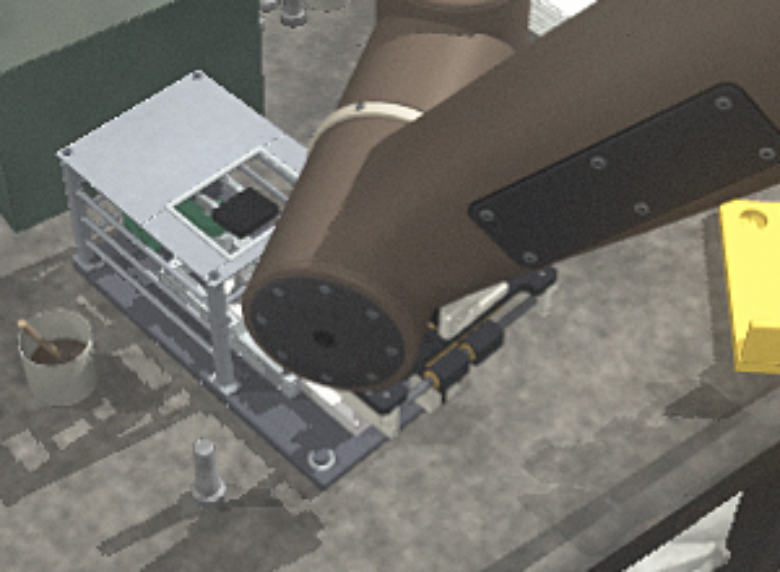

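The wrist and forearm hover over the push-plate area. The plate itself is hidden, but the post at (207,470) and the pot at (55,350) are untouched. I take a top view to check arm clearance.

```bash
python3 - <<'E'
from plant import ctrl
import cv2
p=ctrl.snapshot('top'); a=p['color'][100:480,130:530]
cv2.imwrite('pics/e.png',cv2.resize(a,None,fx=1.5,fy=1.5)[:,:,::-1])
E
```

```text
(no output)
```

View pics/e.png

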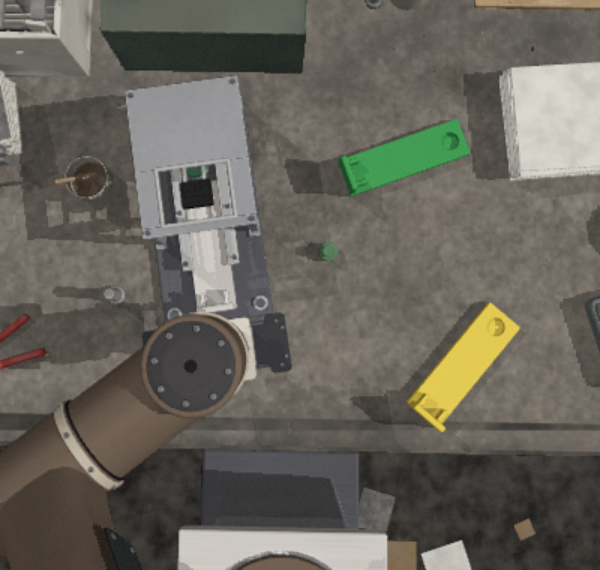

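Both views show the wrist above the TCP with the arm coming from the robot side. Nothing sits between the fingers and the push plate, top crop (215,300). I lower behind the plate and then push.

>>> {"name": "send_rows", "arguments": {"deltas": [[[0,0.002,0.02],0],[[0,0.002,0.035],0],[[0,0.002,0.053],0],[[-0.015,0.002,0.053],0],[[-0.028,0.002,0.053],0]]}}

```text
clock: 3.7
tool_pos: [0.4556, 0.0996, 0.1198]
orientation: [180.0, 0.1, -171.2]
force: [-0.0, 0.8, 0.8]
opening: 0.0006
gripper_force: 0.0
```

```bash
python3 go.py p -.205 -.003 .113
```

```text
target [0.4962 0.1068 0.113 ] shares [-0.0515  0.0012  0.0085] turn -0.0 mm 42.0
clock 3.7 tcp [0.4556 0.0996 0.1198] press xy [-0.2462 -0.004 ] rpy [ 1.7997e+02  1.2000e-01 -1.7117e+02] F [-0.   0.8  0.8] open 0.0005807346338830095 j [  37.   12.  -38.    0.  -40. -118.]
```

>>> {"name": "send_rows", "arguments": {"deltas": [[[-0.005,0.001,0.005],0],[[-0.011,0.001,0.005],0],[[-0.018,0.001,0.005],0],[[-0.024,0.001,0.005],0],[[-0.03,0.001,0.005],0]]}}

```text
clock: 4.12
tool_pos: [0.4768, 0.1035, 0.1141]
orientation: [-180.0, -0.2, -171.2]
force: [-7.8, -0.9, 5.9]
opening: 0.0009
gripper_force: 3.6
```

>>> {"name": "send_rows", "arguments": {"deltas": [[[-0.006,0,0],0],[[-0.012,0,0],0],[[-0.018,0,0],0],[[-0.023,0,0],0],[[-0.026,0,0],0]]}}

```text
clock: 4.53
tool_pos: [0.4974, 0.1067, 0.114]
orientation: [-179.9, -0.2, -171.2]
force: [-7.8, -0.2, 7.3]
opening: 0.0008
gripper_force: 3.9
```

```bash
python3 go.py p -.1895 -.003 .113
```

```text
target [0.5116 0.1092 0.113 ] shares [-0.018   0.0004  0.0012] turn -0.0002 mm 14.0
clock 4.5333 tcp [0.4974 0.1067 0.114 ] press xy [-0.2039 -0.0033] rpy [-1.7995e+02 -1.7000e-01 -1.7118e+02] F [-7.8 -0.2  7.3] open 0.0007899926805918856 j [  34.   16.  -33.   -0.  -41. -115.]
```

>>> {"name": "send_rows", "arguments": {"deltas": [[[-0.004,0,0],0],[[-0.008,0,0],0],[[-0.012,0,0],0],[[-0.015,0,0],0],[[-0.018,0,0],0]]}}

```text
clock: 4.95
tool_pos: [0.5107, 0.1087, 0.1138]
orientation: [-179.9, -0.3, -171.2]
force: [-17.2, 2.6, 12.9]
opening: 0.0006
gripper_force: 8.6
```

```bash
python3 go.py p -.1895 -.003 .113
```

```text
target [0.5116 0.1092 0.113 ] shares [-0.0011  0.0005  0.001 ] turn -0.0003 mm 1.0
clock 4.95 tcp [0.5107 0.1087 0.1138] press xy [-0.1904 -0.0034] rpy [-179.94   -0.26 -171.2 ] F [-17.2   2.6  12.9] open 0.0005884258906330144 j [  34.   17.  -31.   -0.  -42. -115.]
```

>>> {"name": "send_rows", "arguments": {"deltas": [[[-0.001,0,0],0],[[-0.002,0,0],0],[[-0.003,0,0],0],[[-0.003,0,0],0],[[-0.003,0,0],0]]}}

```text
clock: 5.37
tool_pos: [0.5109, 0.1085, 0.1135]
orientation: [-179.9, -0.5, -171.2]
force: [-18.0, 2.1, 12.2]
opening: 0.0002
gripper_force: 8.8
```

```bash
python3 go.py p -.1895 -.003 .113
```

```text
target [0.5116 0.1092 0.113 ] shares [-0.0009  0.0008  0.0006] turn -0.0006 mm 1.0
clock 5.3667 tcp [0.5109 0.1085 0.1135] press xy [-0.1902 -0.0036] rpy [-179.91   -0.47 -171.22] F [-18.    2.1  12.2] open 0.000245879405487193 j [  33.   17.  -31.   -0.  -42. -115.]
```

>>> {"name": "send_rows", "arguments": {"deltas": [[[-0.002,0,0],0],[[-0.004,0,0],0],[[-0.004,0,0],0],[[-0.004,0,0],0],[[-0.004,0,0],0]]}}

```text
clock: 5.78
tool_pos: [0.5113, 0.1082, 0.1131]
orientation: [-179.9, -0.8, -171.3]
force: [-31.3, 4.2, 21.5]
opening: 0.0004
gripper_force: 14.5
```

```bash
python3 go.py p -.22 -.003 .113
```

```text
target [0.4814 0.1045 0.113 ] shares [0.0377 0.0011 0.0001] turn -0.001 mm 30.0
clock 5.7833 tcp [0.5113 0.1082 0.1131] press xy [-0.1899 -0.004 ] rpy [-179.87   -0.77 -171.26] F [-31.3   4.2  21.5] open 0.000411449902559703 j [  33.   18.  -31.   -0.  -43. -114.]
```

The carriage is firm on its stop: force rises with no travel, at press x = -0.190 as expected. I back off and rise.

>>> {"name": "send_rows", "arguments": {"deltas": [[[0.01,0,0],0],[[0.02,0,0],0],[[0.035,0,0],0],[[0.05,0,0],0],[[0.05,0,0],0]]}}

```text
clock: 6.2
tool_pos: [0.477, 0.1038, 0.1141]
orientation: [180.0, -0.0, -171.2]
force: [-1.1, -0.5, -0.2]
opening: 0.0003
gripper_force: 0.0
```

>>> {"name": "send_rows", "arguments": {"deltas": [[[0.0,0,-0.04],0],[[0.0,0,-0.08],0],[[0,0,-0.12],0],[[0,0,-0.15],0],[[0,0,-0.18],0]]}}

```text
clock: 6.62
tool_pos: [0.4793, 0.1045, 0.2603]
orientation: [180.0, 0.1, -171.1]
force: [0.5, 0.1, -0.6]
opening: 0.0005
gripper_force: 0.0
```

```bash
python3 go.py p -.0505 0 .26; python3 - <<'E'
from plant import ctrl
import cv2,pickle
from h import *
P=np.load('P.npy')
p=ctrl.snapshot('top'); pickle.dump(p,open('top2.pkl','wb')); a=p['color'][145:325,160:360]
for n,f in(('home',-.18),('d',-.170),):print(n,proj(p,w(P,[[f,.028,.078],[f,-.028,.078]])))
cv2.imwrite('pics/f.png',cv2.resize(a,None,fx=3.3,fy=3.3,interpolation=3)[:,:,::-1])
E
```

```text
target [0.6484 0.1335 0.26  ] shares [-0.2144  0.0033  0.0004] turn 0.0002 mm 172.0
clock 6.6167 tcp [0.4793 0.1045 0.2603] press xy [-0.2221 -0.0027] rpy [ 1.7996e+02  1.4000e-01 -1.7114e+02] F [ 0.5  0.1 -0.6] open 0.0004964884231063564 j [  35.    4.  -25.    0.  -61. -116.]
home [[258.02840194 291.61349492]
 [282.83750445 288.21025734]]
d [[257.47457756 287.17147886]
 [282.2605191  283.77372081]]
```

View pics/f.png

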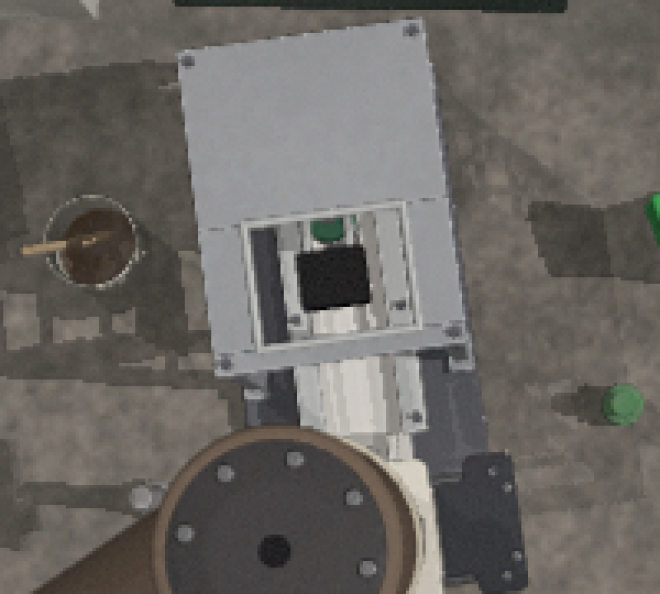

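The carriage has moved in with its plate end near crop (400,440), partly hidden by the wrist. Pad (333,277), pot and plug are unmoved. Next I go over the window.

>>> {"name": "send_rows", "arguments": {"deltas": [[[-0.04,0.003,0],0],[[-0.08,0.003,0],0],[[-0.12,0.003,0],0],[[-0.16,0.003,0],0],[[-0.2,0.003,0],0]]}}

```text
clock: 7.08
tool_pos: [0.6384, 0.1315, 0.258]
orientation: [180.0, 0.1, -171.1]
force: [-0.0, 0.3, -0.1]
opening: 0.0005
gripper_force: 0.0
```

>>> {"name": "send_rows", "arguments": {"deltas": [[[-0.012,0,0],0],[[-0.014,0,0],0],[[-0.014,0,0],0],[[-0.014,0,0],0],[[-0.014,0,0],0]]}}

```text
clock: 7.5
tool_pos: [0.6466, 0.1329, 0.2584]
orientation: [180.0, 0.0, -171.1]
force: [0.9, 0.2, -0.4]
opening: 0.0007
gripper_force: 0.0
```

```bash
python3 go.py p -.0505 0 .23; python3 - <<'E'
from plant import ctrl
import cv2,pickle
from h import *
P=np.load('P.npy')
p=ctrl.snapshot('top');q=ctrl.snapshot('scene')
fs=[-.19,-.185,-.18,-.175]
for f in fs:print(f,((proj(p,w(P,[[f,.028,.078],[f,-.028,.078]]))-[205,225])*4).round(),((proj(q,w(P,[[f,.028,.078],[f,-.028,.078]]))-[220,220])*2.6-[-400,0]).round())
a=cv2.resize(p['color'][225:325,205:305],None,fx=4,fy=4,interpolation=3)
b=cv2.resize(q['color'][220:370,220:370],None,fx=2.6,fy=2.6,interpolation=3)
o=np.zeros((400,800,3),np.uint8);o[:,:400]=a;o[:390,400:790]=b
cv2.imwrite('pics/g.png',o[:,:,::-1])
E
```

```text
target [0.6484 0.1335 0.23  ] shares [-0.0024  0.0004  0.0355] turn 0.0003 mm 28.0
clock 7.5 tcp [0.6466 0.1329 0.2584] press xy [-0.0524 -0.0003] rpy [ 1.7999e+02  2.0000e-02 -1.7114e+02] F [ 0.9  0.2 -0.4] open 0.0006633131985772053 j [  29.   20.   -4.   -0.  -66. -110.]
-0.19 [[214. 284.]
 [314. 271.]] [[630. 265.]
 [678. 229.]]
-0.185 [[213. 275.]
 [313. 262.]] [[626. 262.]
 [674. 226.]]
-0.18 [[212. 266.]
 [311. 253.]] [[622. 258.]
 [670. 223.]]
-0.175 [[211. 258.]
 [310. 244.]] [[618. 255.]
 [666. 219.]]
```

View pics/g.png

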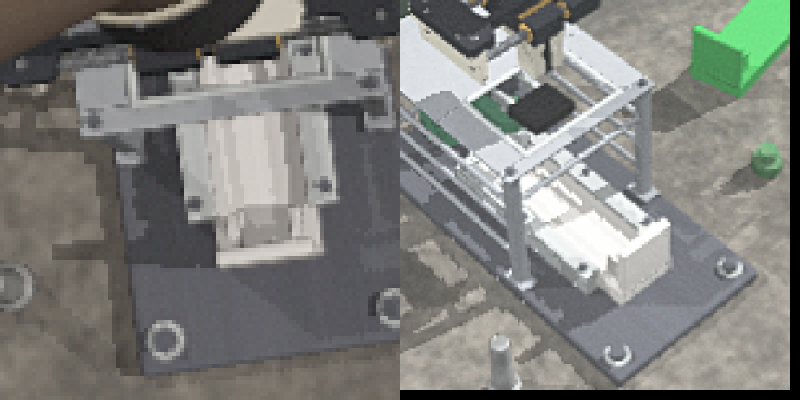

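The carriage is home: its plate's front edge runs (217,267)–(322,253), matching the predicted (212,266)–(311,253). The fingers are above the pad, so I descend.

>>> {"name": "send_rows", "arguments": {"deltas": [[[-0.002,0,0.01],0],[[-0.002,0,0.025],0],[[-0.002,0,0.04],0],[[-0.002,0,0.047],0],[[-0.002,0,0.047],0]]}}

```text
clock: 8.02
tool_pos: [0.6478, 0.1329, 0.2175]
orientation: [-179.9, -0.2, -171.2]
force: [0.2, -0.4, -0.8]
opening: 0.0004
gripper_force: 0.0
```

```bash
python3 go.py p -.0505 0 .182
```

```text
target [0.6484 0.1335 0.182 ] shares [-0.0009  0.0007  0.0444] turn -0.0001 mm 36.0
clock 8.0167 tcp [0.6478 0.1329 0.2175] press xy [-0.0512 -0.0006] rpy [-179.95   -0.24 -171.17] F [ 0.2 -0.4 -0.8] open 0.0003883161999960966 j [  28.   22.   -7.   -0.  -61. -110.]
```

>>> {"name": "send_rows", "arguments": {"deltas": [[[0,0,0.008],0],[[0,0,0.016],0],[[0,0,0.024],0],[[0,0,0.032],0],[[0,0,0.036],0]]}}

```text
clock: 8.43
tool_pos: [0.6485, 0.1331, 0.191]
orientation: [-180.0, -0.1, -171.2]
force: [-4.7, -0.4, 6.3]
opening: 0.0005
gripper_force: 3.0
```

>>> {"name": "send_rows", "arguments": {"deltas": [[[0,0,0.003],0],[[0,0,0.006],0],[[0,0,0.008],0],[[0,0,0.008],0],[[0,0,0.008],0]]}}

```text
clock: 8.85
tool_pos: [0.6486, 0.1332, 0.1853]
orientation: [-180.0, -0.0, -171.2]
force: [-4.7, -0.4, 5.0]
opening: 0.0003
gripper_force: 3.1
```

```bash
python3 go.py p -.0505 0 .182
```

```text
target [0.6484 0.1335 0.182 ] shares [0.0002 0.0005 0.0041] turn 0.0002 mm 3.0
clock 8.85 tcp [0.6486 0.1332 0.1853] press xy [-0.0504 -0.0004] rpy [-1.7999e+02 -3.0000e-02 -1.7115e+02] F [-4.7 -0.4  5. ] open 0.0003345369122494408 j [  28.   24.   -9.   -0.  -57. -110.]
```

>>> {"name": "send_rows", "arguments": {"deltas": [[[0,0,0.002],0],[[0,0,0.004],0],[[0,0,0.005],0],[[0,0,0.005],0],[[0,0,0.005],0]]}}

```text
clock: 9.27
tool_pos: [0.6488, 0.1332, 0.1821]
orientation: [-180.0, 0.0, -171.1]
force: [-5.4, -0.7, 8.3]
opening: 0.0004
gripper_force: 5.1
```

>>> {"name": "send_rows", "arguments": {"deltas": [[[0,0,0.002],0],[[0,0,0.004],0],[[0,0,0.004],0],[[0,0,0.004],0],[[0,0,0.004],0]]}}

```text
clock: 9.68
tool_pos: [0.6488, 0.1332, 0.1814]
orientation: [-180.0, 0.1, -171.1]
force: [-12.3, 0.0, 24.2]
opening: 0.0004
gripper_force: 12.8
```

```bash
python3 go.py p -.0505 0 .182
```

```text
target [0.6484 0.1335 0.182 ] shares [ 0.0003  0.0005 -0.0008] turn 0.0008 mm 1.0
clock 9.6833 tcp [0.6488 0.1332 0.1814] press xy [-0.0502 -0.0004] rpy [-1.7998e+02  9.0000e-02 -1.7110e+02] F [-12.3   0.   24.2] open 0.0003924554649121952 j [  28.   24.   -9.    0.  -57. -110.]
```

The lever is on its stop: 24 N with no further travel, tip at 0.115 m. One last look before handing in.

```bash
python3 - <<'E'
from plant import ctrl
import cv2
p=ctrl.snapshot('top');q=ctrl.snapshot('scene')
a=cv2.resize(p['color'][225:325,205:305],None,fx=4,fy=4,interpolation=3)
b=cv2.resize(q['color'][220:370,220:370],None,fx=2.6,fy=2.6,interpolation=3)
import numpy as np
o=np.zeros((400,800,3),np.uint8);o[:,:400]=a;o[:390,400:790]=b
cv2.imwrite('pics/k.png',o[:,:,::-1])
o=ctrl.get_obs();print(o['force'],o['tool_pos'])
E
```

```text
[-13.10766215  -0.04745283  24.11472047] [0.64877858 0.13318605 0.18137418]
```

View pics/k.png

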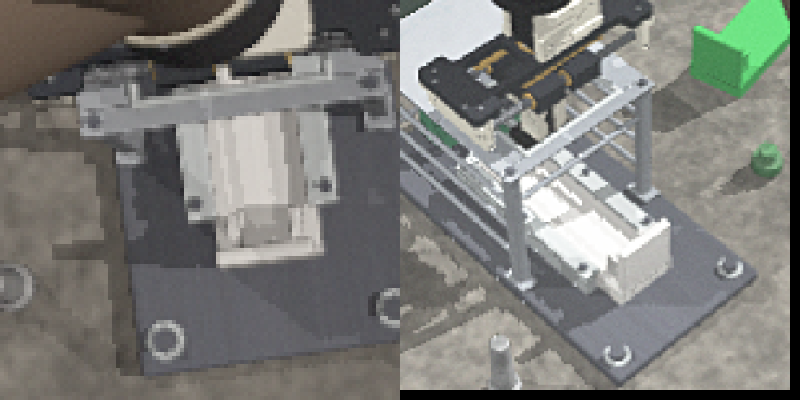

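The carriage is still home, with its plate edge at (217,267)–(322,253). The fingers are through the window and the gripper body is clear above the guard.

```bash
python3 -c "
from plant import ctrl
print(ctrl.close_job())"
```

```text
the job is handed in; nothing more can be done
None
```

The carriage is home against its stop, and the job was handed in with the lever pad held fully down through the window (about 24 N on its stop). I saw no sign of contact with the guard, and the post, plug and pot looked unmoved whenever they were in view; no verdict was returned.

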